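# Put the calibration weights back in their rack

## Robot

A 6-joint arm with a two-finger parallel gripper is mounted at the origin on a cart in front of the work surface, level with it; the furniture and walls round the work are solid. World frame = base frame: x ahead of the robot, y to its left, z up, the work surface at z = 0. Lengths are in mm, angles in rad, forces in N, time in s.
With the tool pointing down it reaches from about 300 to 950 mm from the base axis. Payload 3.1 kg.
Tool frame: the origin (TCP) lies between the finger pads; the fingertips stand 25 mm ahead of it and the grasp point (between the pads) lies 6 mm ahead of it (bot.tips_ahead is the distance from the TCP to the fingertips, in mm); z points along the fingers, y is the line along which they close (so a half turn about z gives the same grasp; the last joint's range is limited). The gripper opens to 85 mm and grips with 20 to 120 N. Pads are 22 mm wide; open, the fingers measure 114 mm over their backs; the gripper's body (76 mm by 85 mm) begins 54 mm behind the grasp point. The pads swing forward as they close: fully open they stand 13 mm farther back than shut.
Start: joints at [-1.349, 0.308, 1.634, -0, 1.2, -0.07], TCP at [179.771, -598.594, 256.272] pointing down, gripper open.
Joint ranges: [-3.06, 3.06], [-0.79, 1.96], [0.05, 2.63], [-1.19, 4.34], [0.05, 2.64], [-2.94, 2.94]. Speed limits (rad/s): [2.79, 2.79, 3.14, 3.14, 3.14, 3.14].

## Interface

Orientations are given as a rotation vector (axis times angle).
In Python, from bench import bot, imaging, spot_in, outline_of gives the robot as it stands. The module is installed in compiled form; this text tells all that it offers.
- The arm moves only by the tool apply_moves, never from a script. Its argument "increments" is a list of rows, each a list of 3 entries, a list of its own where there are three numbers: the gripper command: -1 is fully open, 1 is shut, values between are in proportion, then the shift along the world's x, y, z in cm, then the turn about the world's z in degrees. A call has 1 to 20 rows; each row shifts and turns the commanded pose from where the row before left it; what a row does not reach is not made up. A row lasts 1/10 s, in which the tool goes at most 50 mm and 8.59 degrees, less where a joint would pass 70% of its speed; a pose out of reach is approached as far as the arm can. A call is refused whole if a number of a shift passes 5 or a number of a turn 8.59, either way. A call with a gripper value outside its range is refused whole. The fingers move at their own pace and stop on an object; "grip_force" is the grip in N (left out, the last holds). Time passes only in rows, so rows that do not move let the fingers close. It gives the time, the measured TCP pose, the force, the opening and the grip force at its end, in the units of the state.
- bot.get_state(): the state, without advancing time (a new reading comes with each control period).
- imaging.grab_frame(name): name is "scene" or "top" or "wrist"; returns a dict with "color" (420x560x3 uint8, red, green, blue), "range_z" (420x560 float32, mm along the optical axis (not along the pixel's ray), 0 where there is no reading), "intrinsics" (3x3 intrinsics, pixels), "D" ([k1, k2, p1, p2, k3] as OpenCV has them; the pictures are not rectified), "rvec" (rotation vector, rad) and "tvec" (3), from world to camera coordinates, as OpenCV has them. Camera axes: x right, y down, z forward; pixel columns grow to the right and rows downward; lengths in mm; the calibration is good to about 2 mm. A picture is of the moment at which its call begins.
- bot.sign_off(): hands the job in; it is judged then, once.
Trained networks look in a picture, given as the dict that the camera call returned (one of the last four; its "shot" number tells which), for a name from the list of things; names that differ only in an ending like _2 or _b are one class to them, and where a whole thing is asked for, a point or a joint stands for the part that bears it (a point fixed in the world has none). Each returns a list of dicts, best first, with "score" (0 to 1); they miss things now and then, are a little off and sometimes report something else, mostly with a low value. They report only what shows in the picture. A call takes as long as a camera call.
- spot_in(name, picture): "position" ([x, y, z] in mm, in the coordinates of the camera as it stood for that picture, good to about 4 mm: the middle of the surface that is visible of it).
- outline_of(name, picture): "mask" (420x560 bool, what is visible of it).
The state is a dict: "time_s": time; "joint_positions": joint angles; "joint_velocities": joint speeds; "effort": joint torques, N m; "tcp_pos": TCP position; "orientation": TCP orientation; "contact_force": force on the tool from outside, world axes, zero at the start; "wrist_torque": the same for the moment, N m; "grip_width": finger opening in mm; "finger_force": force on a finger pad.
Only numpy, scipy, OpenCV 4.12 (cv2) and the standard library are available. Lean on these libraries where they do the work, as an engineer would, in place of code of your own. Each camera call takes 0.05 s, during which the arm holds its last target. There are 200 camera calls.

## Task

The balance has been checked, so put the four calibration weights back in the rack: stand each weight upright in the round well that was cut for its size, the smallest in the narrowest and so on up to the largest in the widest. Lower each one gently until it sits flat on the well's floor rather than dropping it, do not tip any weight over, and leave the beaker and the tin where they stand.

Things in the scene. Friction and masses are not known exactly. Their poses are not given: they have to be found in the camera images.
- weight_100 (a point): the smallest of four loose calibration weights, silver-coloured steel, about 0.1 kg: standing on a flat mat 2 mm thick; a plain cylinder 23 mm in diameter and 24 mm high, with a round knob 10 mm wide on top, 35 mm high in all. The point is its centre, half-way up (17.5 mm above its underside); z is its axis, upward when it stands.
- weight_200 (a point): the second smallest of four loose calibration weights, brass-coloured, about 0.2 kg: standing on a flat mat 2 mm thick; a plain cylinder 29 mm in diameter and 31 mm high, with a round knob 12 mm wide on top, 44 mm high in all. The point is its centre, half-way up (22 mm above its underside); z is its axis, upward when it stands.
- weight_500 (a point): the second largest of four loose calibration weights, silver-coloured steel, about 0.5 kg: standing on a flat mat 2 mm thick; a plain cylinder 38 mm in diameter and 42 mm high, with a round knob 16 mm wide on top, 60 mm high in all. The point is its centre, half-way up (30 mm above its underside); z is its axis, upward when it stands.
- weight_1kg (a point): the largest of four loose calibration weights, brass-coloured, about 0.98 kg: standing on a flat mat 2 mm thick; a plain cylinder 46 mm in diameter and 53 mm high, with a round knob 19 mm wide on top, 78 mm high in all. The point is its centre, half-way up (39 mm above its underside); z is its axis, upward when it stands.
- seat_100 (a point): the smallest of four round wells, each in a pale 80 mm wooden block; the blocks lie in any order, 82 mm apart, in one fixed dark rack, all tops 28 mm above the worktop. Well 28 mm wide, 10 mm deep, its upper 5 mm flared at 45 degrees; for the 23 mm weight. Point: centre of its floor, 18 mm above the worktop; x across the rack to the far side, y along the row.
- seat_200 (a point): the second smallest of four round wells, each in a pale 80 mm wooden block; the blocks lie in any order, 82 mm apart, in one fixed dark rack, all tops 28 mm above the worktop. Well 34 mm wide, 10 mm deep, its upper 5 mm flared at 45 degrees; for the 29 mm weight. Point: centre of its floor, 18 mm above the worktop; x across the rack to the far side, y along the row.
- seat_500 (a point): the second largest of four round wells, each in a pale 80 mm wooden block; the blocks lie in any order, 82 mm apart, in one fixed dark rack, all tops 28 mm above the worktop. Well 43 mm wide, 10 mm deep, its upper 5 mm flared at 45 degrees; for the 38 mm weight. Point: centre of its floor, 18 mm above the worktop; x across the rack to the far side, y along the row.
- seat_1kg (a point): the largest of four round wells, each in a pale 80 mm wooden block; the blocks lie in any order, 82 mm apart, in one fixed dark rack, all tops 28 mm above the worktop. Well 51 mm wide, 10 mm deep, its upper 5 mm flared at 45 degrees; for the 46 mm weight. Point: centre of its floor, 18 mm above the worktop; x across the rack to the far side, y along the row.
- beaker_mid (a point): a loose white plastic beaker standing to the right of the rack, 76 mm in diameter, 89 mm high, not to be disturbed; the point is on its axis, 45 mm above its underside
- tin_mid (a point): a loose grey round tin standing to the left of the rack, 66 mm in diameter, 52 mm high, not to be disturbed; the point is its centre

How it is judged (in metres and radians):
At the end, for the whole second after the job is handed in: Each of the four weights stands in its own well: its axis within 6 mm of the well's centre, its underside within 3 mm of the well's floor, within 0.08 rad of upright, and at rest (under 0.02 m/s) (horizontal distance between weight_100 and seat_100 below 0.006 m and z of weight_100 in the frame of seat_100 between 0.0145 and 0.0205 m and angle between each of weight_100, weight_200, weight_500, weight_1kg's own z axis and vertical below 0.08 rad and linear speed of each of w100, w200, w500, w1kg below 0.02 m/s and horizontal distance between weight_200 and seat_200 below 0.006 m and z of weight_200 in the frame of seat_200 between 0.019 and 0.025 m and horizontal distance between weight_500 and seat_500 below 0.006 m and z of weight_500 in the frame of seat_500 between 0.027 and 0.033 m and horizontal distance between weight_1kg and seat_1kg below 0.006 m and z of weight_1kg in the frame of seat_1kg between 0.036 and 0.042 m); the robot touches nothing.
It fails at once if a weight is tipped over (angle between any of weight_100, weight_200, weight_500, weight_1kg's own z axis and vertical above 0.6 rad).
It fails at once if a weight is dropped into its well (enters it faster than 0.45 m/s) ((horizontal distance between weight_100 and seat_100 below 0.02 m and z of weight_100 in the frame of seat_100 below 0.0375 m and linear speed of w100 above 0.45 m/s) or (horizontal distance between weight_200 and seat_200 below 0.02 m and z of weight_200 in the frame of seat_200 below 0.042 m and linear speed of w200 above 0.45 m/s) or (horizontal distance between weight_500 and seat_500 below 0.02 m and z of weight_500 in the frame of seat_500 below 0.05 m and linear speed of w500 above 0.45 m/s) or (horizontal distance between weight_1kg and seat_1kg below 0.02 m and z of weight_1kg in the frame of seat_1kg below 0.059 m and linear speed of w1kg above 0.45 m/s)).
It fails at once if the beaker is shifted by more than 25 mm or knocked over (distance of beaker_mid from where it was at the start of the episode above 0.025 m).
It fails at once if the tin is shifted by more than 25 mm or knocked over (distance of tin_mid from where it was at the start of the episode above 0.025 m).
It also fails if it takes over 99 s, if anything falls off the work surface, if the arm or the gripper's body presses on something with over 40 N, if the wrist force passes 120 N, or if a joint passes its speed limit or range.

## Working session

There is one attempt and no reset: what is moved stays moved. The work goes in short steps, Python scripts to look and compute and a tool call to move; the robot and the scene stay as the last step left them, time stands still between calls to the robot, and variables do not carry over. Pictures are saved under pics/ and viewed, at most 14 in all, crops included, and the job is handed in when it is done.

Besides the shell and the picture viewer there is one more tool, called as name(argument=value, ...), one argument or row to a line, values as JSON. apply_moves: Moves the arm, as the interface text tells. Its arguments: {"type":"object","properties":{"increments":{"type":"array","items":{"type":"array"}},"grip_force":{"type":"number"}},"required":["increments"]}

```bash
mkdir -p pics; cat > h.py <<'E'
import numpy as np, cv2
from bench import bot, imaging, spot_in, outline_of
def grab(n):
    f=imaging.grab_frame(n); f['R']=cv2.Rodrigues(np.array(f['rvec'],float))[0]; f['t']=np.array(f['tvec'],float).reshape(3); return f
def w(f,p): return f['R'].T@(np.array(p,float)-f['t'])
def cloud(f):
    z=f['range_z'].astype(float); h,wd=z.shape
    u,v=np.meshgrid(np.arange(wd),np.arange(h))
    n=cv2.undistortPoints(np.stack([u,v],-1).reshape(-1,1,2).astype(float),np.array(f['intrinsics'],float),np.array(f['D'],float)).reshape(h,wd,2)
    c=np.dstack([n[...,0]*z,n[...,1]*z,z])
    P=(c-f['t'])@f['R']; P[z==0]=np.nan; return P
def save(f,n): cv2.imwrite('pics/'+n,f['color'][...,::-1])
E
python3 - <<'E'
from h import *
np.set_printoptions(precision=1,suppress=True)
print(bot.get_state())
for c in ['top','scene']:
    f=grab(c); save(f,c+'1.png'); P=cloud(f)
    for n in ['weight_100','weight_200','weight_500','weight_1kg','seat_100','seat_200','seat_500','seat_1kg','beaker_mid','tin_mid']:
        for o in spot_in(n,f)[:2]: print(c,n,round(o['score'],2),w(f,o['position']))
        m=outline_of(n,f)
        if m:
            k=m[0]['mask']; q=P[k]; q=q[~np.isnan(q[:,0])]
            if len(q): print('   mask',k.sum(),np.median(q,0),q.min(0),q.max(0))
E
```

```text
{'time_s': 0.0, 'joint_positions': array([-1.3,  0.3,  1.6,  0. ,  1.2, -0.1]), 'joint_velocities': array([-0.,  0.,  0.,  0.,  0.,  0.]), 'effort': array([  0. , -41.5, -27.7,  -0. ,   0. ,   0. ]), 'tcp_pos': array([ 179.6, -597.8,  255. ]), 'orientation': array([-3.1, -0.5,  0. ]), 'contact_force': array([0.3, 0.7, 0.1]), 'wrist_torque': array([-0.,  0., -0.]), 'finger_force': 0.0, 'grip_width': 85.32186835409114}
top weight_100 0.56 [438.4  72.1  39. ]
top weight_100 0.46 [453.5 -96.9  28.2]
   mask 198 [441.3  69.9  41.7] [424.8  52.7   1.2] [458.2  88.3  65.4]
top weight_200 0.56 [438.4  72.1  39. ]
top weight_200 0.46 [453.5 -96.9  28.2]
   mask 198 [441.3  69.9  41.7] [424.8  52.7   1.2] [458.2  88.3  65.4]
top weight_500 0.56 [438.4  72.1  39. ]
top weight_500 0.46 [453.5 -96.9  28.2]
   mask 198 [441.3  69.9  41.7] [424.8  52.7   1.2] [458.2  88.3  65.4]
top weight_1kg 0.65 [ 437.8 -294.5   53.4]
   mask 326 [ 438.4 -292.2   52.5] [ 416.5 -319.8   18. ] [ 460.9 -276.1   83.6]
top seat_100 0.85 [ 607.2 -100.3   22.7]
top seat_100 0.78 [573.9 137.9  28.7]
   mask 1076 [575.9 
[... 1168 characters left out ...]
]
scene seat_100 0.97 [600.4 -23.3  28.5]
scene seat_100 0.86 [ 612.1 -104.2   25. ]
   mask 663 [576.8 138.9  28.7] [531.1  96.8  14.8] [620.3 182.9  36.1]
scene seat_200 0.97 [600.4 -23.3  28.5]
scene seat_200 0.86 [ 612.1 -104.2   25. ]
   mask 663 [576.8 138.9  28.7] [531.1  96.8  14.8] [620.3 182.9  36.1]
scene seat_500 0.97 [600.4 -23.3  28.5]
scene seat_500 0.86 [ 612.1 -104.2   25. ]
   mask 663 [576.8 138.9  28.7] [531.1  96.8  14.8] [620.3 182.9  36.1]
scene seat_1kg 0.6 [591.2  56.4  32.9]
   mask 620 [590.   58.1  27.4] [541.4  15.7  14.2] [630.9 103.8  34.8]
   mask 740 [ 641.6 -299.1   56.7] [ 607.7 -373.3   -3.7] [ 749.6 -268.8   93. ]
scene tin_mid 0.19 [ 641.1 -300.7   51. ]
```

View pics/top1.png

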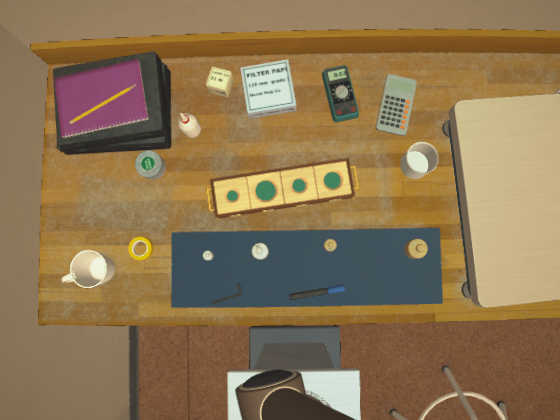

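View pics/scene1.png

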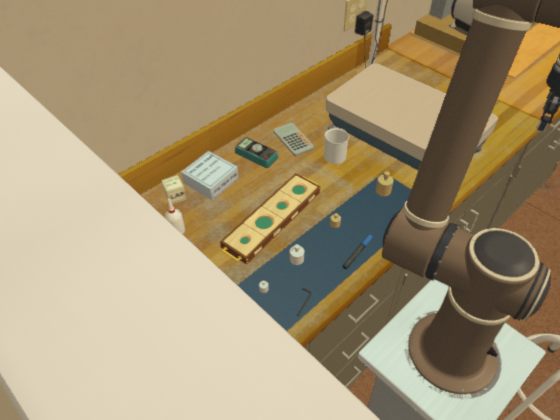

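```bash
python3 - <<'E'
from h import *
np.set_printoptions(precision=1,suppress=True)
for c in ['top','scene']:
    f=grab(c); P=cloud(f)
    for n in ['weight_100','seat_100','seat_1kg']:
        for o in outline_of(n,f):
            k=o['mask']; q=P[k]; q=q[~np.isnan(q[:,0])]; v,u=np.nonzero(k)
            if len(q): print(c,n,round(o['score'],2),k.sum(),'px',u.mean().round(),v.mean().round(),np.median(q,0),'zmax',np.percentile(q[:,2],97))
print(f['intrinsics'], w(f,[0,0,0]))
E
```

```text
top weight_100 0.53 124 px 330.0 245.0 [451.3 -94.3  31.7] zmax 47.73097188056569
top weight_100 0.51 208 px 260.0 251.0 [439.2  70.   41.8] zmax 63.77559865920234
top seat_100 0.85 1110 px 299.0 185.0 [598.8 -23.2  27.8] zmax 32.86594420115082
top seat_100 0.72 1072 px 332.0 179.0 [ 610.6 -102.3   27.4] zmax 32.82587921732569
top seat_100 0.56 1096 px 232.0 195.0 [577.  138.7  27.7] zmax 32.96710781162547
top seat_100 0.35 686 px 150.0 165.0 [650.8 336.2  51.3] zmax 56.457507089385786
top seat_1kg 0.98 1089 px 265.0 189.0 [589.6  57.1  26.5] zmax 32.715070690356065
scene weight_100 0.55 261 px 296.0 255.0 [433.9  81.   38. ] zmax 62.8093256974982
scene weight_100 0.51 102 px 335.0 221.0 [446.9 -87.4  27.5] zmax 45.19200164919766
scene weight_100 0.48 90 px 264.0 287.0 [427.6 204.1  24.6] zmax 37.337212262775054
scene seat_100 0.93 536 px 281.0 204.0 [600.5 -22.4  28.4] zmax 33.54968582149316
scene seat_100 0.93 536 px 298.0 188.0 [ 611.  -105.9   28.3] zmax 33.30068767684219
scene seat_100 0.81 747 px 244.0 239.0 [577.  140.5  29. ] zmax 33.650346312379604
scene seat_1kg 0.73 645 px 263.0 221.0 [589.1  57.8  27.7] zmax 32.898089554004166
[[500.    0.  286.2]
 [  0.  500.  209.5]
 [  0.    0.    1. ]] [-120.   654.8 1100.5]
```

The top view shows the wells from left to right: smallest (232,196), largest (265,190), second smallest (299,186), second largest (333,181). The weights stand at 100 (208,256), 500 (260,251), 200 (330,245) and 1kg (417,249). The scene view agrees, so I'm moving to the 100 first.

apply_moves(
  increments=[
    [-0.3,[1.4,4.7,0],-0.7],
    [-0.3,[1.4,4.7,0],-0.7],
    [-0.3,[1.4,4.7,0],-0.7],
    [-0.3,[1.4,4.7,0],-0.7],
    [-0.3,[1.4,4.7,0],-0.7],
    [-0.3,[1.4,4.7,0],-0.7],
    [-0.3,[1.4,4.7,0],-0.7],
    [-0.3,[1.4,4.7,0],-0.7],
    [-0.3,[1.4,4.7,0],-0.7],
    [-0.3,[1.4,4.7,0],-0.7],
    [-0.3,[1.4,4.7,0],-0.7],
    [-0.3,[1.4,4.7,0],-0.7],
    [-0.3,[1.4,4.7,0],-0.7],
    [-0.3,[1.4,4.7,0],-0.7],
    [-0.3,[1.4,4.7,0],-0.7],
    [-0.3,[1.4,4.7,0],-0.7],
    [-0.3,[1.4,3,-4],-0.7],
    [-0.3,[0,0,-4],0],
    [-0.3,[0,0,0],0],
  ],
  grip_force=40,
)

```text
time_s: 4.4
tcp_pos: [412.7, 181.8, 172.8]
orientation: [3.135, 0.135, -0.019]
contact_force: [-1.6, -0.8, -0.0]
grip_width: 55.5
finger_force: 0.0
```

```bash
python3 - <<'E'
from h import *
np.set_printoptions(precision=1,suppress=True)
s=bot.get_state(); print(s['time_s'],s['tcp_pos'],cv2.Rodrigues(s['orientation'])[0].round(3),s['grip_width'],s['joint_positions'])
f=grab('wrist'); save(f,'w1.png'); P=cloud(f); print(w(f,[0,0,0]))
for n in ['weight_100','seat_100']:
        for o in outline_of(n,f):
            k=o['mask']; q=P[k]; q=q[~np.isnan(q[:,0])]; v,u=np.nonzero(k)
            if len(q): print(n,round(o['score'],2),k.sum(),'px',u.mean().round(),v.mean().round(),np.median(q,0),'z',np.percentile(q[:,2],[3,97]))
E
```

```text
4.4 [412.7 181.8 172.8] [[ 1.   0.1 -0. ]
 [ 0.1 -1.  -0. ]
 [-0.   0.  -1. ]] 55.45430707329037 [ 0.3  0.1  2.1 -0.   1.   1.8]
[480.6 188.4 289.4]
weight_100 0.59 664 px 257.0 179.0 [432.7 202.   24.8] z [11. 37.]
weight_100 0.56 2494 px 414.0 184.0 [442.5  81.1  40.2] z [ 9.3 61.7]
seat_100 0.83 5613 px 356.0 24.0 [549.2 140.3  27.7] z [19.7 29.1]
seat_100 0.61 912 px 547.0 18.0 [562.1   8.6  27.5] z [23.  29.1]
```

View pics/w1.png

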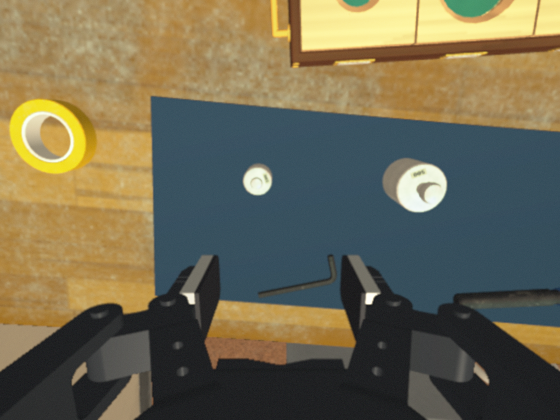

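The wrist view shows the 100 at (257,179), the 500 at (415,186), a tape ring at the left and the rack's left end at the top. Next I'll fit the weight's axis.

```bash
cat >> h.py <<'E'
DIM={'100':(23,24,35),'200':(29,31,44),'500':(38,42,60),'1kg':(46,53,78)}
def pos(n,f,near,base=2):
    """axis xy of weight n by matching its known outline to the points near a guess"""
    from scipy.optimize import least_squares
    D,h,H=DIM[n]; P=cloud(f).reshape(-1,3); near=np.array(near,float)
    q=P[(np.hypot(P[:,0]-near[0],P[:,1]-near[1])<D/2+12)&(P[:,2]>base+7)&(P[:,2]<base+H+6)]
    c=w(f,[0,0,0]); 
    kn=q[q[:,2]>base+h+5]; top=q[abs(q[:,2]-base-h)<3]; side=q[q[:,2]<base+h-4]
    r=least_squares(lambda p: np.r_[np.hypot(*(side[:,:2]-p).T)-D/2, np.maximum(np.hypot(*(top[:,:2]-p).T)-D/2,0)],near,loss='soft_l1').x
    (cx,cy),R=cv2.minEnclosingCircle(top[:,:2].astype(np.float32))
    print(n,'knob',kn[:,:2].mean(0),'top mean',top[:,:2].mean(0),'circ',cx,cy,R,'fit',r,'N',len(kn),len(top),len(side),'knobz',np.percentile(kn[:,2],90))
E
python3 - <<'E'
from h import *
np.set_printoptions(precision=1,suppress=True)
f=grab('wrist'); pos('100',f,[428,201]); pos('500',f,[440,75])
f=grab('top'); pos('500',f,[440,73]);pos('200',f,[452,-94]);pos('1kg',f,[438,-293])
E
```

```text
100 knob [430.9 202.3] top mean [431.  202.2] circ 430.3114013671875 202.4669647216797 11.510920524597168 fit [430.2 202.5] N 105 464 50 knobz 37.39678186855051
500 knob [439.6  76.6] top mean [440.4  78.3] circ 439.25653076171875 75.66812896728516 18.216320037841797 fit [438.9  74.3] N 422 284 1020 knobz 61.98168852360579
500 knob [440.7  71.6] top mean [439.8  72.3] circ 440.8743896484375 71.923828125 18.710710525512695 fit [440.8  72.1] N 37 76 72 knobz 65.16285107184333
200 knob [453.2 -95.9] top mean [453.2 -95.9] circ 452.89288330078125 -95.40290832519531 14.127805709838867 fit [453.5 -95.8] N 22 60 28 knobz 48.13856345239321
1kg knob [ 439.5 -296.3] top mean [ 438.2 -296.7] circ 438.9864807128906 -298.3894958496094 22.549116134643555 fit [ 439.1 -299.6] N 58 136 130 knobz 82.0062119180324
```

apply_moves(
  increments=[
    [-0.3,[1.8,2.0,-2],0],
    [-0.3,[0,0,-4],0],
    [-0.3,[0,0,-4],0],
    [-0.3,[0,0,-2.2],0],
    [-0.3,[0,0,-1],0],
    [-0.3,[0,0,0],0],
    [-0.3,[0,0,0],0],
  ],
)

```text
time_s: 5.35
tcp_pos: [437.1, 202.6, 47.5]
orientation: [-3.138, -0.131, -0.005]
contact_force: [0.9, 0.7, -0.3]
grip_width: 55.7
finger_force: 0.0
```

apply_moves(
  increments=[
    [-0.3,[-0.6,0,-0.3],0],
    [-0.3,[0,0,-0.4],0],
    [-0.3,[0,0,0],0],
    [-0.3,[0,0,0],0],
  ],
)

```text
time_s: 5.75
tcp_pos: [429.3, 202.4, 39.0]
orientation: [-3.139, -0.132, -0.001]
contact_force: [-0.1, -0.8, -0.1]
grip_width: 55.4
finger_force: 0.0
```

apply_moves(
  increments=[
    [0.2,[0,0,0],0],
    [0.4,[0,0,0],0],
    [0.6,[0,0,0],0],
    [0.8,[0,0,0],0],
    [1,[0,0,0],0],
    [1,[0,0,0],0],
    [1,[0,0,0],0],
    [1,[0,0,0],0],
  ],
)

```text
time_s: 6.55
tcp_pos: [429.5, 202.4, 39.0]
orientation: [-3.139, -0.132, -0.001]
contact_force: [-0.5, -0.2, 4.8]
grip_width: 19.8
finger_force: 39.2
```

```bash
python3 - <<'E'
from h import *
f=grab('wrist'); save(f,'w2.png')
f=grab('top'); cv2.imwrite('pics/t2.png',cv2.resize(f['color'][200:310,160:340,::-1],None,fx=4,fy=4))
E
```

```text
(no output)
```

View pics/w2.png

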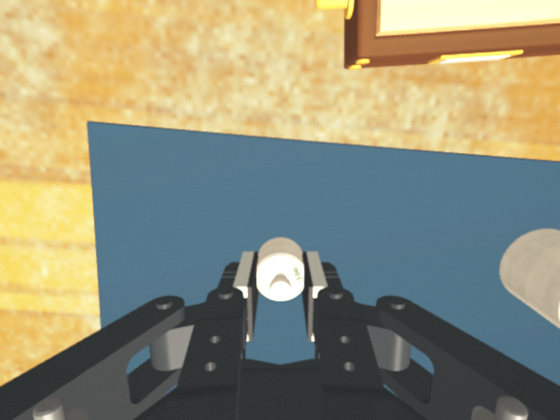

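```bash
python3 - <<'E'
from h import *
np.set_printoptions(precision=1,suppress=True)
f=grab('wrist'); pos('100',f,[430,202])
P=cloud(f)
for r in range(245,345,10): print(r,[P[r,c].round(0).tolist() for c in (243,250,281,310,318)])
E
```

```text
100 knob [435.2 202.2] top mean [433.9 203. ] circ 436.44659423828125 202.58583068847656 22.511064529418945 fit [431.2 202.8] N 1446 1786 594 knobz 41.430898419146146
245 [[436.0, 222.0, 2.0], [436.0, 218.0, 2.0], [442.0, 203.0, 14.0], [438.0, 188.0, 1.0], [439.0, 184.0, 1.0]]
255 [[439.0, 220.0, 22.0], [439.0, 217.0, 22.0], [442.0, 203.0, 25.0], [442.0, 191.0, 23.0], [433.0, 184.0, 1.0]]
265 [[439.0, 219.0, 33.0], [439.0, 216.0, 32.0], [437.0, 203.0, 25.0], [442.0, 192.0, 33.0], [441.0, 188.0, 32.0]]
275 [[439.0, 218.0, 42.0], [439.0, 215.0, 41.0], [433.0, 203.0, 27.0], [441.0, 192.0, 42.0], [442.0, 189.0, 42.0]]
285 [[439.0, 217.0, 50.0], [440.0, 214.0, 50.0], [433.0, 203.0, 36.0], [441.0, 193.0, 49.0], [441.0, 190.0, 49.0]]
295 [[440.0, 216.0, 58.0], [436.0, 214.0, 50.0], [429.0, 202.0, 37.0], [438.0, 193.0, 52.0], [443.0, 191.0, 59.0]]
305 [[439.0, 215.0, 63.0], [432.0, 214.0, 51.0], [404.0, 200.0, 2.0], [434.0, 192.0, 51.0], [443.0, 192.0, 66.0]]
315 [[437.0, 215.0, 65.0], [429.0, 214.0, 52.0], [nan, nan, nan], [430.0, 192.0, 51.0], [442.0, 192.0, 70.0]]
325 [[430.0, 215.0, 60.0], [424.0, 213.0, 51.0], [392.0, 199.0, 2.0], [427.0, 192.0, 52.0], [446.0, 194.0, 81.0]]
335 [[426.0, 215.0, 59.0], [420.0, 213.0, 51.0], [386.0, 199.0, 2.0], [422.0, 191.0, 51.0], [444.0, 194.0, 82.0]]
```

apply_moves(
  increments=[
    [1,[0,0,2],0],
    [1,[0,0,4],0],
    [1,[0,0,4.5],0],
    [1,[2.2,-3.6,2.5],0.5],
    [1,[2.2,-3.6,2.5],0],
    [1,[2.2,-3.6,2.5],0],
    [1,[2.2,-3.6,1.5],0],
    [1,[2.2,-3.6,1],0],
    [1,[0,0,0],0],
    [1,[0,0,0],0],
    [1,[0,0,0],0],
  ],
)

```text
time_s: 7.8
tcp_pos: [537.8, 22.9, 242.2]
orientation: [-3.137, -0.146, 0.005]
contact_force: [-0.3, -0.4, -0.6]
grip_width: 20.2
finger_force: 39.5
```

```bash
cat >> h.py <<'E'
def ray(f,uv,z):
    n=cv2.undistortPoints(np.array(uv,float).reshape(-1,1,2),np.array(f['intrinsics'],float),np.array(f['D'],float)).reshape(-1,2)
    d=np.c_[n,np.ones(len(n))]@f['R']; c=w(f,[0,0,0]); return c+d*((z-c[2])/d[:,2])[:,None]
def wells(f):
    """wells: contour of the non-pale disc (floor, wall) in the pale tops -> ellipse of green floor, and depth test"""
    hsv=cv2.cvtColor(f['color'],cv2.COLOR_RGB2HSV)
    g=cv2.inRange(hsv,(60,80,30),(95,255,255)); out=[]
    for c in cv2.findContours(g,cv2.RETR_EXTERNAL,cv2.CHAIN_APPROX_NONE)[0]:
        if cv2.contourArea(c)<60: continue
        q=ray(f,c[:,0],18)[:,:2]
        (x,y),R=cv2.minEnclosingCircle(q.astype(np.float32)); m=cv2.moments(c)
        out.append((x,y,R,m['m10']/m['m00'],m['m01']/m['m00'],*q.mean(0)))
    return np.array(out)
E
python3 - <<'E'
from h import *
np.set_printoptions(precision=1,suppress=True)
s=bot.get_state(); print(s['tcp_pos'],s['grip_width'])
for c in ('wrist','top'):
    f=grab(c); print(w(f,[0,0,0])); print(wells(f))
    if c=='wrist': save(f,'w3.png')
    for n in ('seat_100','seat_1kg'):
      for o in outline_of(n,f):
        P=cloud(f); k=o['mask']; q=P[k]; q=q[(q[:,2]>24)&(q[:,2]<34)]; print(n,o['score'],cv2.minAreaRect(q[:,:2].astype(np.float32)))
E
```

```text
[537.8  22.9 242.2] 20.224102852573292
[604.7  29.5 359.5]
[[ 574.7  142.4   12.4  166.5  141.3  574.7  142.6]
 [ 597.1  -20.6   15.5  329.1  134.3  597.3  -20.5]
 [ 585.8   61.    24.   247.7  137.6  586.2   61. ]
 [ 608.2 -101.9   20.2  411.7  130.2  608.4 -102.3]]
seat_100 0.79 ((608.3264770507812, -101.75045013427734), (82.48860168457031, 83.31476593017578), 8.469588279724121)
seat_100 0.78 ((597.344970703125, -20.53466033935547), (81.74828338623047, 80.96946716308594), 7.810186386108398)
seat_100 0.73 ((575.4468994140625, 141.66636657714844), (80.42005157470703, 84.75572204589844), 7.959198951721191)
[ 393.9  -11.4 1284.3]
[[ 610.  -103.6   19.5  331.8  180.   610.2 -104.2]
 [ 661.8  352.3   16.3  147.2  162.9  661.7  352. ]
 [ 826.5 -129.8   70.5  339.   108.2  805.8 -116.9]]
seat_100 0.68 ((576.6224975585938, 139.2655029296875), (78.31932067871094, 80.42138671875), 6.787294864654541)
seat_100 0.59 ((609.5289306640625, -103.95013427734375), (78.01609802246094, 79.15158081054688), 4.6740403175354)
```

View pics/w3.png

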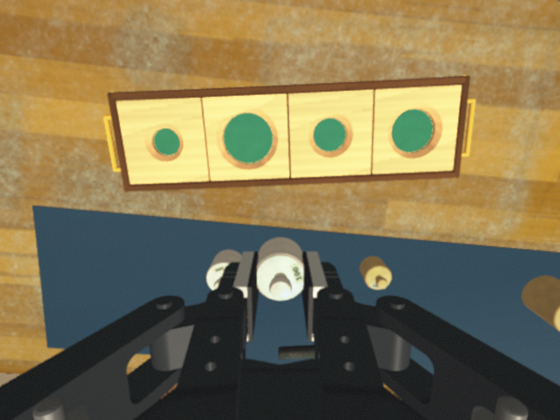

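The rack is fully in view, with wells at (166,141), (248,138), (329,134) and (412,130) and sizes matching the order I assumed.

apply_moves(
  increments=[
    [1,[1.2,4,-2],0],
    [1,[1.2,4,-2.5],0],
    [1,[1.2,3.8,-2.5],0],
    [1,[0,0,-4],0],
    [1,[0,0,-3.5],0],
    [1,[0,0,0],0],
    [1,[0,0,0],0],
    [1,[0,0,0],0],
  ],
)

```text
time_s: 8.9
tcp_pos: [577.2, 140.5, 101.1]
orientation: [-3.138, -0.146, -0.007]
contact_force: [0.1, 0.6, -0.8]
grip_width: 20.3
finger_force: 39.6
```

```bash
python3 - <<'E'
from h import *
np.set_printoptions(precision=1,suppress=True)
s=bot.get_state(); print(s['tcp_pos'],s['grip_width'])
f=grab('wrist'); save(f,'w4.png'); pos('100',f,s['tcp_pos'][:2],s['tcp_pos'][2]-37)
P=cloud(f)
for r in range(225,345,10): print(r,[P[r,c].round(0).tolist() for c in (200,281,360)])
E
```

```text
[577.2 140.5 101.1] 20.299051783175553
100 knob [582.9 141.2] top mean [581.6 141.5] circ 583.8262939453125 141.21115112304688 22.412097930908203 fit [579.  141.2] N 1436 1779 612 knobz 103.56329669187419
225 [[580.0, 190.0, 28.0], [582.0, 141.0, 18.0], [589.0, 93.0, 28.0]]
235 [[564.0, 196.0, 0.0], [575.0, 140.0, 19.0], [583.0, 92.0, 28.0]]
245 [[556.0, 196.0, -1.0], [590.0, 142.0, 76.0], [576.0, 91.0, 28.0]]
255 [[548.0, 196.0, -1.0], [589.0, 142.0, 86.0], [570.0, 90.0, 28.0]]
265 [[541.0, 195.0, -0.0], [584.0, 141.0, 86.0], [563.0, 89.0, 29.0]]
275 [[542.0, 191.0, 18.0], [581.0, 141.0, 88.0], [557.0, 88.0, 28.0]]
285 [[525.0, 195.0, 1.0], [581.0, 141.0, 99.0], [549.0, 87.0, 27.0]]
295 [[516.0, 195.0, -1.0], [577.0, 141.0, 99.0], [542.0, 86.0, 27.0]]
305 [[582.0, 169.0, 119.0], [530.0, 136.0, 27.0], [587.0, 114.0, 118.0]]
315 [[582.0, 167.0, 125.0], [506.0, 134.0, 0.0], [586.0, 115.0, 123.0]]
325 [[591.0, 163.0, 144.0], [497.0, 133.0, -0.0], [596.0, 122.0, 145.0]]
335 [[592.0, 162.0, 148.0], [490.0, 132.0, 1.0], [595.0, 123.0, 148.0]]
```

View pics/w4.png

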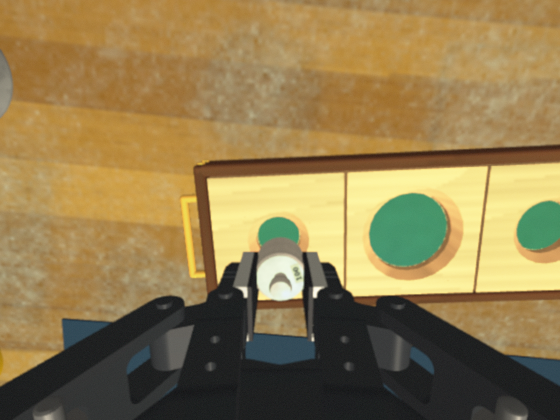

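The well at (278,235) is slightly behind the weight at (281,283), as expected. I'm correcting x by −4 mm and lowering.

apply_moves(
  increments=[
    [1,[-0.4,0.1,-1.5],0],
    [1,[0,0,-1.5],0],
    [1,[0,0,0],0],
    [1,[0,0,0],0],
    [1,[0,0,0],0],
  ],
)

```text
time_s: 9.45
tcp_pos: [572.1, 141.3, 69.6]
orientation: [-3.138, -0.145, -0.002]
contact_force: [0.3, -0.1, -0.5]
grip_width: 20.2
finger_force: 39.6
```

apply_moves(
  increments=[
    [1,[0.15,0,-0.4],0],
    [1,[0,0,-0.4],0],
    [1,[0,0,-0.3],0],
    [1,[0,0,-0.2],0],
    [1,[0,0,0],0],
    [1,[0,0,0],0],
  ],
)

```text
time_s: 10.05
tcp_pos: [572.7, 141.3, 55.6]
orientation: [3.138, 0.146, -0.0]
contact_force: [-0.4, 0.3, -1.3]
grip_width: 20.5
finger_force: 39.6
```

apply_moves(
  increments=[
    [1,[0,0,-0.1],0],
    [1,[0,0,0],0],
    [0.4,[0,0,0],0],
    [0.2,[0,0,0],0],
    [0,[0,0,0],0],
    [0,[0,0,0],0],
    [0,[0,0,0.5],0],
    [0,[0,0,2.5],0],
    [0,[0,0,4],0],
    [0,[0,0,0],0],
    [0,[0,0,0],0],
  ],
)

```text
time_s: 11.15
tcp_pos: [574.0, 141.5, 126.6]
orientation: [-3.138, -0.146, -0.006]
contact_force: [-0.5, -1.0, -0.8]
grip_width: 42.6
finger_force: 0.0
```

```bash
python3 - <<'E'
from h import *
np.set_printoptions(precision=1,suppress=True)
s=bot.get_state(); print(s['tcp_pos'],s['grip_width'])
f=grab('wrist'); pos('100',f,[575,142],18); pos('500',f,[439,74])
print(wells(f))
E
```

```text
[574.  141.5 126.6] 42.5709228536827
100 knob [574.8 142.1] top mean [575.3 142.2] circ 574.010986328125 141.97511291503906 11.563286781311035 fit [574.8 141.9] N 186 736 2021 knobz 53.299528088586584h.py:23: RuntimeWarning: Mean of empty slice.
  print(n,'knob',kn[:,:2].mean(0),'top mean',top[:,:2].mean(0),'circ',cx,cy,R,'fit',r,'N',len(kn),len(top),len(side),'knobz',np.percentile(kn[:,2],90))
  ret = um.true_divide(
Traceback (most recent call last):
  File "h.py", line 23, in pos
    print(n,'knob',kn[:,:2].mean(0),'top mean',top[:,:2].mean(0),'circ',cx,cy,R,'fit',r,'N',len(kn),len(top),len(side),'knobz',np.percentile(kn[:,2],90))
                                                                                                                               ~~~~~~~~~~~~~^^^^^^^^^^^^
IndexError: index -1 is out of bounds for axis 0 with size 0
```

The 100 is seated: the knob top reads 53 mm and the centre matches the well. The 500 is next.

apply_moves(
  increments=[
    [-0.5,[-3.9,-1.7,0],0],
    [-0.5,[-3.9,-1.7,0],0],
    [-0.5,[-3.9,-1.7,0],0],
    [-0.5,[-3.7,-1.7,0],0],
    [-0.5,[0,0,0],0],
    [-0.5,[0,0,0],0],
  ],
)

```text
time_s: 11.8
tcp_pos: [416.8, 73.0, 123.5]
orientation: [-3.138, -0.145, 0.004]
contact_force: [-0.1, -0.3, 0.4]
grip_width: 64.2
finger_force: 0.0
```

```bash
python3 - <<'E'
from h import *
np.set_printoptions(precision=1,suppress=True)
s=bot.get_state(); print(s['tcp_pos'],s['grip_width'])
f=grab('wrist'); pos('500',f,[439,74])
E
```

```text
[416.8  73.  123.5] 64.19355677312274
500 knob [439.6  74.9] top mean [441.5  75.4] circ 438.9994201660156 74.96328735351562 18.397586822509766 fit [438.2  74.8] N 581 625 817 knobz 62.19066655839475
```

apply_moves(
  increments=[
    [-0.5,[2.1,0.15,0],0],
    [-0.5,[0,0,-2.5],0],
    [-0.5,[0,0,-3],0],
    [-0.5,[0,0,-2],0],
    [-0.5,[0,0,0],0],
    [-0.5,[0,0,0],0],
    [-0.5,[0,0,0],0],
  ],
)

```text
time_s: 12.55
tcp_pos: [441.5, 75.1, 50.7]
orientation: [-3.138, -0.146, -0.004]
contact_force: [0.1, 0.6, 1.2]
grip_width: 64.0
finger_force: 0.0
```

apply_moves(
  increments=[
    [-0.5,[-0.2,0,-0.4],0],
    [-0.5,[0,0,0],0],
    [-0.2,[0,0,0],0],
    [0,[0,0,0],0],
    [0.2,[0,0,0],0],
    [0.5,[0,0,0],0],
    [1,[0,0,0],0],
    [1,[0,0,0],0],
    [1,[0,0,0],0],
  ],
  grip_force=60,
)

```text
time_s: 13.45
tcp_pos: [438.1, 74.5, 46.6]
orientation: [3.138, 0.146, 0.0]
contact_force: [-1.9, -1.8, 6.5]
grip_width: 35.5
finger_force: 59.2
```

apply_moves(
  increments=[
    [1,[0,0,1.5],0],
    [1,[0,0,3],0],
    [1,[0,0,2],0],
    [1,[3.3,-3.5,0],0],
    [1,[3.3,-3.5,0],0],
    [1,[3.3,-3.5,0],0],
    [1,[3.3,-3.5,0],0],
    [1,[3.3,-3.5,0],0],
    [1,[0,0,0],0],
    [1,[0,0,0],0],
    [1,[0,0,0],0],
    [1,[0,0,0],0],
  ],
)

```text
time_s: 14.65
tcp_pos: [600.9, -99.0, 109.7]
orientation: [-3.137, -0.147, 0.005]
contact_force: [0.1, 0.5, -4.7]
grip_width: 35.5
finger_force: 61.8
```

```bash
python3 - <<'E'
from h import *
np.set_printoptions(precision=1,suppress=True)
s=bot.get_state(); print(s['tcp_pos'],s['grip_width'])
f=grab('wrist'); save(f,'w5.png'); pos('500',f,s['tcp_pos'][:2],s['tcp_pos'][2]-44.6)
E
```

```text
[600.9 -99.  109.7] 35.52257117783307
500 knob [605.3 -98.4] top mean [606.4 -97.6] circ 607.78076171875 -98.311279296875 30.17494773864746 fit [601.3 -98.3] N 3889 1688 3349 knobz 126.33731103265525
```

View pics/w5.png

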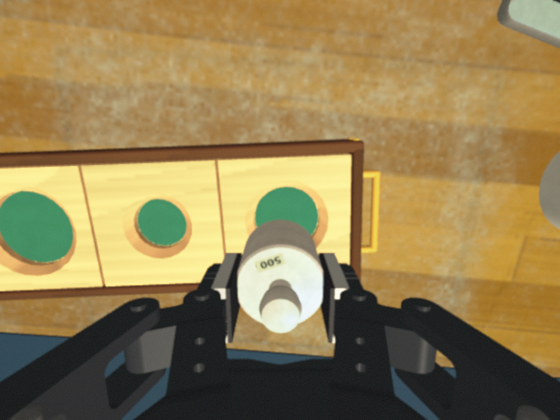

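The 500 is held upright above the second-largest well, whose centre is about (288,212).

apply_moves(
  increments=[
    [1,[0.5,-0.3,0],0],
    [1,[0,0,-1.5],0],
    [1,[0,0,-1.5],0],
    [1,[0,0,0],0],
    [1,[0,0,0],0],
    [1,[0,0,0],0],
  ],
)

```text
time_s: 15.3
tcp_pos: [607.9, -103.2, 80.6]
orientation: [3.138, 0.146, 0.0]
contact_force: [0.1, -0.7, -3.2]
grip_width: 35.4
finger_force: 61.9
```

apply_moves(
  increments=[
    [1,[-0.1,0.1,-0.5],0],
    [1,[0,0,-0.5],0],
    [1,[0,0,-0.4],0],
    [1,[0,0,-0.2],0],
    [1,[0,0,0],0],
    [1,[0,0,0],0],
  ],
)

```text
time_s: 15.9
tcp_pos: [606.8, -102.2, 64.7]
orientation: [-3.138, -0.146, -0.0]
contact_force: [0.1, 0.2, -4.0]
grip_width: 35.2
finger_force: 61.9
```

apply_moves(
  increments=[
    [1,[0,0,-0.1],0],
    [1,[0,0,-0.1],0],
    [1,[0,0,0],0],
  ],
)

```text
time_s: 16.2
tcp_pos: [606.8, -102.2, 62.8]
orientation: [3.138, 0.146, 0.0]
contact_force: [0.3, 0.9, -4.7]
grip_width: 35.7
finger_force: 61.9
```

apply_moves(
  increments=[
    [1,[0,0,-0.05],0],
    [0.3,[0,0,0],0],
    [0,[0,0,0],0],
    [-0.3,[0,0,0],0],
    [-0.3,[0,0,0],0],
    [-0.3,[0,0,0.5],0],
    [-0.3,[0,0,2.5],0],
    [-0.3,[0,0,4],0],
    [-0.3,[-3,0.2,0],0],
    [-0.3,[-4.8,0.2,0],0],
    [-0.3,[-4.8,0.2,0],0],
    [-0.3,[-4.8,0.2,0],0],
    [-0.3,[0,0,0],0],
    [-0.3,[0,0,0],0],
  ],
)

```text
time_s: 17.6
tcp_pos: [431.8, -94.1, 132.5]
orientation: [3.138, 0.145, 0.001]
contact_force: [1.1, -0.1, 0.8]
grip_width: 55.6
finger_force: 0.0
```

```bash
python3 - <<'E'
from h import *
np.set_printoptions(precision=1,suppress=True)
s=bot.get_state(); print(s['tcp_pos'],s['grip_width'])
f=grab('wrist'); pos('200',f,[453,-95])
try: pos('500',f,[608,-102],18)
except Exception as e: print(e)
f=grab('top'); pos('500',f,[609,-103],18)
E
```

```text
[431.8 -94.1 132.5] 55.56090153474691
200 knob [451.3 -92.4] top mean [451.6 -92.4] circ 450.7362365722656 -92.51094818115234 14.260570526123047 fit [450.3 -92.6] N 271 750 185 knobz 46.420758546068406
index -1 is out of bounds for axis 0 with size 0
500 knob [ 609.4 -103.4] top mean [ 607.8 -102.7] circ 609.0968017578125 -102.73346710205078 18.818906784057617 fit [ 608.5 -104.3] N 35 89 297 knobz 80.92443290366639h.py:23: RuntimeWarning: Mean of empty slice.
  print(n,'knob',kn[:,:2].mean(0),'top mean',top[:,:2].mean(0),'circ',cx,cy,R,'fit',r,'N',len(kn),len(top),len(side),'knobz',np.percentile(kn[:,2],90))
  ret = um.true_divide(
```

apply_moves(
  increments=[
    [-0.3,[1.8,0.15,0],0],
    [-0.3,[0,0,-3],0],
    [-0.3,[0,0,-3.5],0],
    [-0.3,[0,0,-2],0],
    [-0.3,[0,0,0],0],
    [-0.3,[0,0,0],0],
    [-0.3,[0,0,0],0],
  ],
)

```text
time_s: 18.4
tcp_pos: [453.0, -93.3, 48.6]
orientation: [3.137, 0.146, 0.005]
contact_force: [1.0, 0.0, 0.6]
grip_width: 55.8
finger_force: 0.0
```

apply_moves(
  increments=[
    [-0.3,[-0.2,0.05,-0.7],0],
    [-0.3,[0,0,0],0],
    [0,[0,0,0],0],
    [0.2,[0,0,0],0],
    [0.4,[0,0,0],0],
    [1,[0,0,0],0],
    [1,[0,0,0],0],
    [1,[0,0,0],0],
  ],
  grip_force=50,
)

```text
time_s: 19.2
tcp_pos: [449.1, -92.3, 40.9]
orientation: [3.138, 0.146, 0.001]
contact_force: [-1.9, -0.9, 5.9]
grip_width: 25.6
finger_force: 48.9
```

apply_moves(
  increments=[
    [1,[0,0,1.5],0],
    [1,[0,0,3],0],
    [1,[0,0,3],0],
    [1,[3.8,1.85,0],0],
    [1,[3.7,1.8,0],0],
    [1,[3.7,1.8,0],0],
    [1,[3.5,1.75,0],0],
    [1,[0,0,0],0],
    [1,[0,0,0],0],
    [1,[0,0,0],0],
  ],
)

```text
time_s: 20.2
tcp_pos: [593.8, -20.3, 114.0]
orientation: [-3.138, -0.146, 0.005]
contact_force: [-0.5, 1.0, -2.0]
grip_width: 25.7
finger_force: 49.9
```

```bash
python3 - <<'E'
from h import *
np.set_printoptions(precision=1,suppress=True)
s=bot.get_state(); print(s['tcp_pos'],s['grip_width'])
f=grab('wrist'); pos('200',f,s['tcp_pos'][:2],s['tcp_pos'][2]-38.9); print(wells(f))
E
```

```text
[593.8 -20.3 114. ] 25.66277344254568
200 knob [599.1 -19.5] top mean [598.6 -19.7] circ 600.318115234375 -19.715654373168945 25.5323429107666 fit [595.5 -19.5] N 1999 2058 1289 knobz 122.6984121237481
[[596.8 -20.5  15.8 281.6 216.3 598.7 -20.4]
 [585.4  60.9  24.4 159.6 224.8 585.5  61.3]]
```

apply_moves(
  increments=[
    [1,[0,-0.1,-1],0],
    [1,[0,0,-1.8],0],
    [1,[0,0,-1.2],0],
    [1,[0,0,0],0],
    [1,[0,0,0],0],
    [1,[0,0,0],0],
  ],
)

```text
time_s: 20.85
tcp_pos: [596.3, -21.4, 75.9]
orientation: [3.138, 0.145, 0.002]
contact_force: [-0.9, -0.2, -1.7]
grip_width: 25.8
finger_force: 49.9
```

apply_moves(
  increments=[
    [1,[-0.1,0,-0.5],0],
    [1,[0,0,-0.5],0],
    [1,[0,0,-0.4],0],
    [1,[0,0,-0.2],0],
    [1,[0,0,-0.1],0],
    [1,[0,0,-0.1],0],
    [1,[0,0,0],0],
    [1,[0,0,0],0],
  ],
)

```text
time_s: 21.65
tcp_pos: [594.9, -21.2, 57.4]
orientation: [3.138, 0.146, 0.0]
contact_force: [-0.1, -0.3, -1.9]
grip_width: 25.4
finger_force: 49.9
```

apply_moves(
  increments=[
    [1,[0,0,-0.05],0],
    [0.4,[0,0,0],0],
    [0.2,[0,0,0],0],
    [0,[0,0,0],0],
    [0,[0,0,0],0],
    [0,[0,0,0.5],0],
    [0,[0,0,3],0],
    [0,[0,0,4.5],0],
    [-0.7,[-2.5,-3.8,0],0],
    [-0.7,[-2.5,-3.8,0],0],
    [-0.7,[-2.5,-3.8,0],0],
    [-0.7,[-2.5,-3.8,0],0],
    [-0.7,[-2.5,-3.8,0],0],
    [-0.7,[-2.5,-3.8,0],0],
    [-0.7,[-2.5,-3.8,0],0],
    [-0.7,[0,0,0],0],
    [-0.7,[0,0,0],0],
    [-0.7,[0,0,0],0],
  ],
)

```text
time_s: 23.45
tcp_pos: [420.2, -286.6, 137.0]
orientation: [-3.138, -0.146, -0.001]
contact_force: [-0.5, 0.7, -0.7]
grip_width: 72.7
finger_force: 0.0
```

```bash
python3 - <<'E'
from h import *
np.set_printoptions(precision=1,suppress=True)
s=bot.get_state(); print(s['tcp_pos'],s['grip_width'])
f=grab('wrist'); save(f,'w6.png'); pos('1kg',f,[438,-294])
f=grab('top'); pos('200',f,[598,-22],18); pos('100',f,[576,140],18)
E
```

```text
[ 420.2 -286.6  137. ] 72.68972658656756
1kg knob [ 439.1 -296.2] top mean [ 441.2 -295.2] circ 437.8115234375 -296.6824035644531 22.45545768737793 fit [ 437.4 -296.9] N 878 1364 893 knobz 80.08361648777125
200 knob [599.1 -23.3] top mean [597.4 -24. ] circ 598.3668212890625 -23.170040130615234 14.420193672180176 fit [597.9 -21.9] N 21 58 214 knobz 64.44122600832341
100 knob [576.2 139.3] top mean [576.4 139.7] circ 575.9334716796875 139.13650512695312 11.273067474365234 fit [576. 141.] N 13 39 179 knobz 54.37640935728642
```

View pics/w6.png

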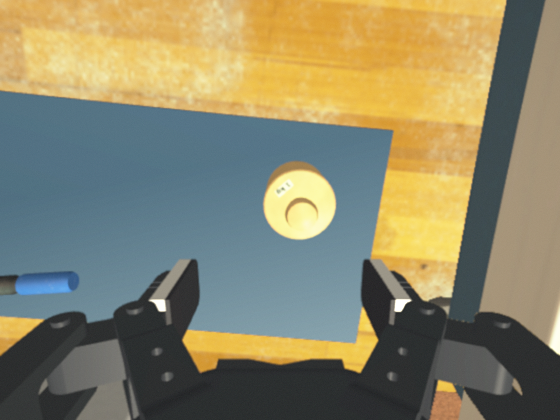

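The 1kg is at (300,205), clear of the bench item on the right.

apply_moves(
  increments=[
    [-0.7,[1.8,-1.0,0],0],
    [-0.7,[0,0,0],0],
    [-0.7,[0,0,-3],0],
    [-0.7,[0,0,-3],0],
    [-0.7,[0,0,-2],0],
    [-0.7,[0,0,0],0],
    [-0.7,[0,0,0],0],
    [-0.7,[0,0,0],0],
  ],
)

```text
time_s: 24.35
tcp_pos: [438.8, -297.6, 58.1]
orientation: [3.137, 0.147, 0.003]
contact_force: [0.0, -0.1, -0.9]
grip_width: 72.9
finger_force: 0.0
```

apply_moves(
  increments=[
    [-0.7,[-0.1,0.1,-0.8],0],
    [-0.7,[0,0,0],0],
    [-0.7,[0,0,0],0],
    [-0.4,[0,0,0],0],
    [-0.2,[0,0,0],0],
    [0,[0,0,0],0],
    [0.5,[0,0,0],0],
    [1,[0,0,0],0],
    [1,[0,0,0],0],
    [1,[0,0,0],0],
  ],
  grip_force=80,
)

```text
time_s: 25.35
tcp_pos: [437.1, -296.9, 49.5]
orientation: [3.137, 0.146, 0.001]
contact_force: [-1.6, -1.9, 5.7]
grip_width: 42.0
finger_force: 80.5
```

apply_moves(
  increments=[
    [1,[0,0,1],0],
    [1,[0,0,2],0],
    [1,[0,0,3],0],
    [1,[0,0,4],0],
    [1,[1.6,3.9,0],0],
    [1,[1.6,3.9,0],0],
    [1,[1.6,3.9,0],0],
    [1,[1.6,3.9,0],0],
    [1,[1.6,3.9,0],0],
    [1,[1.6,3.9,0],0],
    [1,[1.6,3.9,0],0],
    [1,[1.6,3.9,0],0],
    [1,[1.5,3.9,0],0],
    [1,[0,0,0],0],
    [1,[0,0,0],0],
    [1,[0,0,0],0],
  ],
)

```text
time_s: 26.95
tcp_pos: [577.2, 54.5, 146.5]
orientation: [3.138, 0.146, -0.009]
contact_force: [0.2, 0.4, -9.8]
grip_width: 41.6
finger_force: 84.3
```

```bash
python3 - <<'E'
from h import *
np.set_printoptions(precision=1,suppress=True)
s=bot.get_state(); print(s['tcp_pos'],s['grip_width'])
f=grab('wrist'); save(f,'w7.png'); pos('1kg',f,s['tcp_pos'][:2],s['tcp_pos'][2]-47.5); print(wells(f))
E
```

```text
[577.2  54.5 146.5] 41.61107151553651
1kg knob [584.   55.4] top mean [583.   54.3] circ 583.935546875 55.14960479736328 34.192256927490234 fit [577.5  54.8] N 6396 4011 4622 knobz 177.28576512070927
[[585.9  60.7  24.4 272.7 193.5 589.4  61.2]]
```

View pics/w7.png

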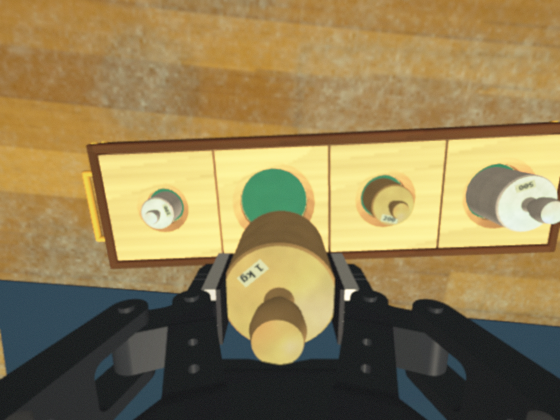

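The other three stand in their wells, and the 1kg is held upright over the largest well at (272,195).

apply_moves(
  increments=[
    [1,[0.7,0.6,0],0],
    [1,[0,0,-2],0],
    [1,[0,0,-2.5],0],
    [1,[0,0,-1.5],0],
    [1,[0,0,0],0],
    [1,[0,0,0],0],
    [1,[0,0,0],0],
  ],
)

```text
time_s: 27.7
tcp_pos: [588.3, 60.7, 90.2]
orientation: [-3.138, -0.145, -0.005]
contact_force: [0.5, 0.4, -9.0]
grip_width: 42.0
finger_force: 84.4
```

apply_moves(
  increments=[
    [1,[-0.3,0,-0.8],0],
    [1,[0,0,-0.4],0],
    [1,[0,0,0],0],
    [1,[0,0,0],0],
  ],
)

```text
time_s: 28.1
tcp_pos: [583.5, 60.9, 76.6]
orientation: [-3.138, -0.146, 0.001]
contact_force: [-0.4, 0.0, -9.3]
grip_width: 41.8
finger_force: 84.4
```

apply_moves(
  increments=[
    [1,[0.15,0,-0.3],0],
    [1,[0,0,-0.3],0],
    [1,[0,0,-0.2],0],
    [1,[0,0,-0.15],0],
    [1,[0,0,0],0],
    [1,[0,0,0],0],
  ],
)

```text
time_s: 28.7
tcp_pos: [585.2, 60.8, 67.2]
orientation: [-3.138, -0.146, 0.0]
contact_force: [-0.2, 0.1, -10.3]
grip_width: 41.8
finger_force: 84.5
```

apply_moves(
  increments=[
    [1,[0,0,-0.1],0],
    [1,[0,0,-0.1],0],
    [1,[0,0,0],0],
    [1,[0,0,0],0],
  ],
)

```text
time_s: 29.1
tcp_pos: [585.5, 60.8, 65.7]
orientation: [-3.138, -0.146, -0.001]
contact_force: [-1.5, 0.3, -6.4]
grip_width: 41.9
finger_force: 84.8
```

Contact has begun (the load is coming off), so I'm releasing.

apply_moves(
  increments=[
    [0.2,[0,0,0],0],
    [0,[0,0,0],0],
    [-0.2,[0,0,0],0],
    [-0.4,[0,0,0],0],
    [-0.4,[0,0,0],0],
    [-0.4,[0,0,0.5],0],
    [-0.4,[0,0,2.5],0],
    [-0.4,[0,0,4.5],0],
    [-0.4,[0,0,4],0],
    [-0.4,[-3,-1,2],0],
    [-0.4,[-3,-1,0],0],
    [-0.4,[0,0,0],0],
    [-0.4,[0,0,0],0],
    [-0.4,[0,0,0],0],
  ],
)

```text
time_s: 30.5
tcp_pos: [526.3, 40.9, 200.8]
orientation: [-3.138, -0.146, -0.003]
contact_force: [0.5, 0.4, -0.3]
grip_width: 59.2
finger_force: 0.0
```

```bash
python3 - <<'E'
from h import *
np.set_printoptions(precision=1,suppress=True)
s=bot.get_state(); print(s['tcp_pos'],s['grip_width'],s['contact_force'])
f=grab('wrist'); save(f,'w8.png')
for n,p in {'100':(575,142),'1kg':(586,61),'200':(597,-20.5),'500':(608,-102)}.items(): pos(n,f,p,18)
E
```

```text
[526.3  40.9 200.8] 59.2330266355536 [ 0.5  0.4 -0.3]
100 knob [574.5 140.8] top mean [574.6 140.5] circ 574.4368286132812 141.71519470214844 11.557638168334961 fit [575.2 142.5] N 125 497 1432 knobz 53.40955878561688
1kg knob [586.6  60.8] top mean [587.5  61.4] circ 586.6484985351562 61.25564193725586 22.081459045410156 fit [587.2  60.7] N 647 917 2594 knobz 96.06921347751468
200 knob [596.8 -19.8] top mean [596.6 -18.9] circ 596.3929443359375 -19.900859832763672 14.337767601013184 fit [597.3 -20.5] N 204 514 1696 knobz 62.17741375824669
500 knob [607.4 -98.9] top mean [608.5 -97.1] circ 607.7680053710938 -100.77116394042969 17.902969360351562 fit [ 607.8 -101. ] N 528 429 2583 knobz 77.95406015830716
```

View pics/w8.png

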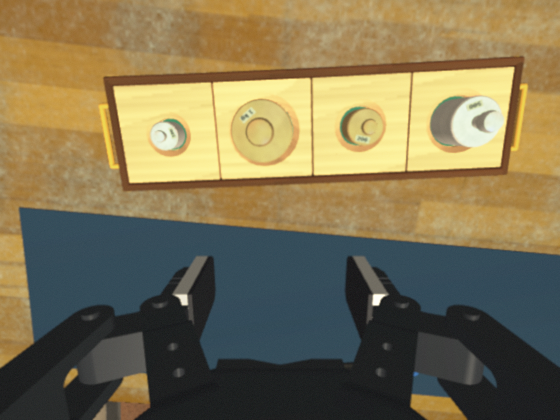

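All four weights stand flat in their own wells. Knob tops read 53.4, 62.2, 78.0 and 96.1 mm, against 53, 62, 78 and 96 expected. I'm handing the job in.

```bash
python3 -c "
from bench import bot; print(bot.sign_off())"
```

```text
the job is handed in; nothing more can be done
None
```

All four weights stand upright and flat in their own wells by the last wrist-camera check, with the beaker and tin never approached, and the job was handed in after about 31 s of the 99 s; no verdict came back.

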